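# Take the indexing head off its locks and hold the index plunger out

## Task

Free the jeweller's indexing head so that I can turn the ring to its next division. First press the thumb pad of the sprung brake lever down until the hooked catch holds it, so that the brake stays off by itself; then take the round knob of the index plunger, pull it straight back to its stop so that the pin is clear of its hole in the rim of the table, and finish still holding it there. Leave the table on its present division and do not knock the loupe, the jar, the tweezers or the caliper: the turning is mine.

Things in the scene. Friction and masses are not known exactly. Their poses are not given: they have to be found in the camera images.
- index_head: grey indexing head fixed to the bench: round foot 100 mm across, column, and on top an index table 60 mm across (top at 90 mm height) with a chuck and ring (up to 118 mm). Origin: centre of the foot's underside, on the table's upright axis. Plunger arm along its own (-x, +y) diagonal (front left), brake arm along its (-x, -y) diagonal (front right)
- plunger_knob (a point): centre of the plunger's black knurled knob: level cylinder, 24 mm diameter, 20 mm long, 82 mm above the bench; only things under 50 mm stand below it. Its x axis runs along the plunger towards the table: the pull is along its -x. A 9 mm neck 7 mm long joins it to a 16 mm bush; the bracket (24 mm wide, up to 95 mm height) begins 29 mm from the knob's centre
- index_plunger (a joint): how far the plunger is pulled back, m: 0 = pin home (8 mm deep in the hole in the table's rim), 0.008 = pin tip just leaves the hole, 0.012 = stop. Its spring pulls it back in at once when let go: 5.5 N at 0, 8.5 N at the stop
- thumb_pad (a point): centre of the top face of the black ribbed thumb pad (24 mm wide, 28 mm long) on the tail of the steel brake lever, 88 mm from the table's axis; 111 mm above the bench with the brake on, 100 mm when caught down. Its y axis runs along the lever towards the table. Only the chuck and the lever's fork (105 mm high, 40 mm from the pad's centre) stand as high
- brake_lever (a joint): angle of the brake lever, rad: 0 = brake on (tail up), grows as the pad goes down; pivot 46 mm from the pad. A sprung hooked catch gives way to the tail's cross pin, snaps over it at 0.25 and then holds the lever at 0.23 to 0.24; down stop 0.285 (pad 13 mm below its start). The push grows from 3.5 N to about 9 N before the catch snaps; let go earlier, the lever springs up
- rim_mark (a point): point on the rim of the index table at the hole in which the pin sits, 30 mm from the table's axis, 82 mm above the bench; it moves only if the table is turned or lifted. The table sits loose on its spigot (450 g with chuck and ring): once both locks are off it turns at a light touch
- loupe: bystander: black eye loupe, 39 mm across, 30 mm high; origin at the centre of its underside
- jar: bystander: glass jar with black lid, 48 mm across, 63 mm high; origin at the centre of its underside
- tweezers_a: bystander: steel tweezers, 167 mm long, lying on the bench; origin under their middle
- digital_caliper: bystander: digital caliper, 244 mm long, lying on the bench; origin under its middle

How it is judged:
By the outcome, as a careful person would: the job done as asked, in the order asked, and still so for the second after the job is handed in, while the arm keeps its last pose, push and grip.
It also fails if it takes over 35 s, if anything falls off the work surface, if the arm or the gripper's body presses on something with over 40 N, if the wrist force passes 120 N, or if a joint passes its speed limit or range.

## Robot

A 6-joint arm with a two-finger parallel gripper is mounted at the origin on a cart in front of the work surface, level with it; the furniture and walls round the work are solid. World frame = base frame: x ahead of the robot, y to its left, z up, the work surface at z = 0. Lengths are in mm, angles in rad, forces in N, time in s.
With the tool pointing down it reaches from about 400 to 925 mm from the base axis. Payload 12.5 kg.
Tool frame: the origin (TCP) lies midway between the tips of the shut fingers; the grasp point (between the pads) lies 19 mm behind it (env.pinch_z is the distance from the TCP to the grasp point, in mm); z points along the fingers, y is the line along which they close (so a half turn about z gives the same grasp; the last joint's range is limited). The gripper opens to 95 mm and grips with 3 to 60 N. Pads are 20 mm wide; open, the fingers measure 119 mm over their backs; the gripper's body (75 mm by 180 mm) begins 59 mm behind the grasp point.
Start: joints at [-1.443, 0.491, 1.559, -0, 1.092, -0.106], TCP at [144.819, -608.008, 214.661] pointing down, gripper open.
Joint ranges: [-3.1, 3.1], [-0.84, 2.19], [0.05, 2.79], [-1.13, 4.28], [0.06, 2.93], [-2.69, 2.69]. Speed limits (rad/s): [2.22, 2.22, 2.79, 3.14, 3.14, 3.14].

## Interface

Orientations are given as [roll, pitch, yaw] about the fixed x, y, z axes, in that order (R = Rz(yaw) Ry(pitch) Rx(roll)).
In Python, from cell import readout, eyes, job_done, env gives the robot as it stands.
- The arm moves only by the shell command python3 -m jog 'ROWS'. ROWS is a JSON object of lists of equal length, an entry for each row: "dp": the shift along the tool's x, y, z in mm, a list of three; "twist": the turn about the tool's z in degrees; "claw": the closure, from -1 (fully open) to 1 (shut). A call has 1 to 8 rows; each row is the pose to reach, as a shift and turn from the pose commanded when the call began, along the tool's axes at that moment; what a row does not reach only later rows make up. A row lasts 1/12 s, in which the tool goes at most 41.7 mm and 7.16 degrees, less where a joint would pass 70% of its speed; a pose out of reach is approached as far as the arm can. A call with a gripper value outside its range is refused whole. The fingers move at their own pace and stop on an object; the grip force is fixed at half the most. Time passes only in rows, so rows that repeat a pose let the fingers close. It gives the time, the measured TCP pose, the force and the opening at its end, in the units of the state.
- readout.state(): the state, without advancing time (a new reading comes with each control period).
- eyes.read_camera(name): name is "side" or "top"; returns the picture (420x560x3 uint8, red, green, blue); there is no depth.
- eyes.camera_model(name): a dict with "intrinsics" (3x3 intrinsics, pixels), "R" (3x3) and "t" (3): a world point X has camera coordinates R X + t. Camera axes: x right, y down, z forward; pixel columns grow to the right and rows downward; lengths in mm; the calibration is good to about 2 mm. A picture is of the moment at which its call begins. camera_model takes no time and is no camera call.
- job_done(): hands the job in, once; it reports no verdict.
The state is a dict: "t": time; "joints": joint angles; "qvel": joint speeds; "tau": joint torques, N m; "eef_pos": TCP position; "tcp_rot": TCP orientation; "ft_force": force on the tool from outside, world axes, zero at the start; "moment": the same for the moment, N m; "opening": opening from 0.0 (shut) to 1.0 (fully open).
Only numpy, scipy, OpenCV 4.12 (cv2) and the standard library are available. Lean on these libraries where they do the work, as an engineer would, in place of code of your own. Each camera call takes 0.05 s, during which the arm holds its last target. There are 200 camera calls.

## Working session

There is one attempt and no reset: what is moved stays moved. The work goes in short steps, Python scripts to look and compute and a shell command to move; the robot and the scene stay as the last step left them, time stands still between calls to the robot, and variables do not carry over. Pictures are saved under pics/ and viewed, on a budget of 10 in all, crops included, one or two more only if the job needs it, and the job is handed in when it is done.

```bash
mkdir -p pics
python3 - <<'E'
from cell import readout, eyes, env
import cv2,numpy as np
s=readout.state();print(s, env.pinch_z)
for n in("top","side"):
    im=eyes.read_camera(n);cv2.imwrite(f"pics/{n}0.png",im[:,:,::-1])
    m=eyes.camera_model(n);print(n,{k:np.round(m[k],4).tolist() for k in m}, (-np.array(m["R"]).T@np.array(m["t"])).round())
E
```

```text
{'t': 0.0, 'joints': array([-1.44262319e+00,  4.91572886e-01,  1.55943962e+00,  6.21982792e-06,
        1.09168460e+00, -1.05595237e-01]), 'qvel': array([ 2.00854808e-04, -2.14286670e-05, -1.43282195e-03,  9.94215582e-04,
       -1.53464458e-03, -4.79291630e-04]), 'tau': array([-2.40897403e-03, -6.12653947e+01, -2.58188438e+01,  6.93266024e-02,
        4.81971481e-02, -7.80246728e-05]), 'eef_pos': array([ 144.7744568 , -607.759946  ,  214.05684898]), 'tcp_rot': array([-3.14049493e+00, -1.21894643e-04,  2.33765432e-01]), 'ft_force': array([-0.45672865, -0.38710235, -0.2388822 ]), 'moment': array([0.00817276, 0.01824541, 0.01107627]), 'opening': 0.9980717763123803} 18.8
top {'intrinsics': [[544.7534, 0.0, 281.4934], [0.0, 544.7534, 216.6972], [0.0, 0.0, 1.0]], 'R': [[0.028, -0.9996, -0.0098], [-0.996, -0.0271, -0.0854], [0.0851, 0.0122, -0.9963]], 't': [-77.4756, 553.0569, 1361.6836]} [ 437.  -79. 1403.]
side {'intrinsics': [[407.8542, 0.0, 283.0923], [0.0, 407.8542, 212.1443], [0.0, 0.0, 1.0]], 'R': [[-0.9863, -0.1649, 0.0031], [-0.0883, 0.5121, -0.8544], [0.1393, -0.843, -0.5196]], 't': [524.7866, 154.4893, 729.0535]} [430. 622. 509.]
```

View pics/top0.png

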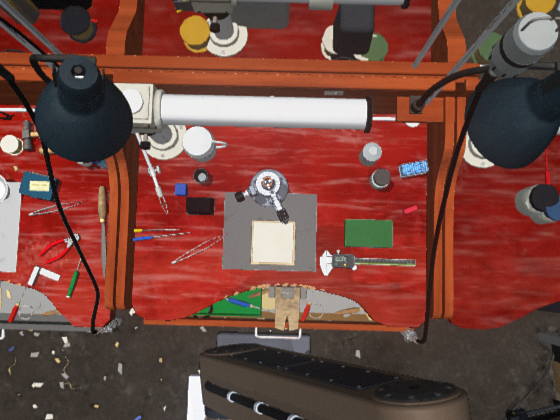

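View pics/side0.png

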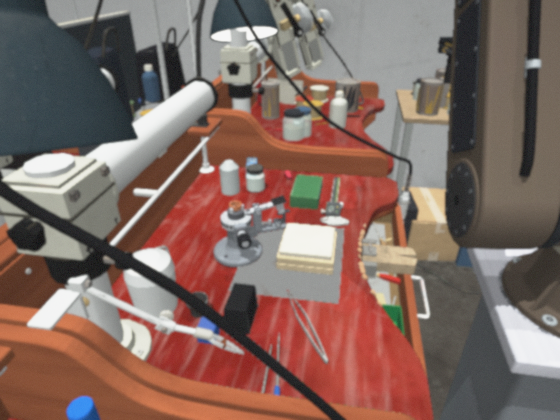

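The head is at about (268,186) in the top view and (240,230) in the side view. In the top view the knob is near (241,196) and the pad near (283,214). I'll enlarge both.

Run:
```python
import cv2,numpy as np
a=cv2.imread("pics/top0.png")[160:235,220:310];b=cv2.imread("pics/side0.png")[185:275,200:300]
cv2.imwrite("pics/c0.png",np.hstack([cv2.resize(a,(390*90//75*75//90*1,325),interpolation=2) if 0 else cv2.resize(a,(396,330),interpolation=2),cv2.resize(b,(400,360),interpolation=2)[:330]]))
```

```text
(no output)
```

View pics/c0.png

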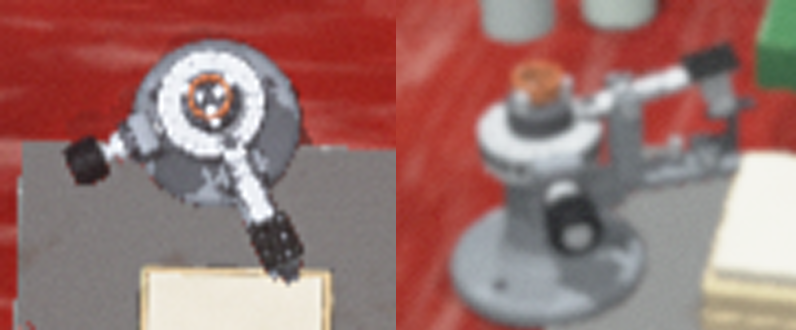

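Top crop: knob near (240,196), pad near (283,214), ring near (268,182). Side: knob near (244,240), pad near (279,200). Next I'll take dark-mask centroids and cast rays from them.

```bash
cat > h.py <<'E'
import cv2,numpy as np
from cell import readout,eyes
M={n:{k:np.array(v) for k,v in eyes.camera_model(n).items()} for n in("top","side")}
def ray(n,p):
    m=M[n];d=m["R"].T@np.linalg.solve(m["intrinsics"],[p[0],p[1],1.]);return -m["R"].T@m["t"],d/np.linalg.norm(d)
def plane(n,p,z):
    c,d=ray(n,p);return c+d*(z-c[2])/d[2]
def tri(p,q):
    c,d=ray("top",p);e,f=ray("side",q);s=np.linalg.lstsq(np.c_[d,-f],e-c,rcond=None)[0]
    a,b=c+d*s[0],e+f*s[1];return (a+b)/2,np.linalg.norm(a-b)
def proj(n,X):
    m=M[n];v=m["intrinsics"]@(m["R"]@np.array(X)+m["t"]);return v[:2]/v[2]
def blob(im,x0,x1,y0,y1,f):
    c=im[y0:y1,x0:x1].astype(int);k=f(c).astype(np.uint8)
    n,l,s,ce=cv2.connectedComponentsWithStats(k);i=1+np.argmax(s[1:,4]);return ce[i]+[x0,y0],s[i,:],cv2.minAreaRect(np.argwhere(l==i)[:,::-1].astype(np.float32)+np.float32([x0,y0]))
E
python3 - <<'E'
from h import *
T=cv2.imread("pics/top0.png")[:,:,::-1];S=cv2.imread("pics/side0.png")[:,:,::-1]
dk=lambda c:c.max(2)<75
R={}
for n,im,a in(("k",T,(230,250,186,206)),("p",T,(272,296,203,228)),("K",S,(232,258,228,255)),("P",S,(268,288,193,208))):
    R[n]=blob(im,*a,dk);print(n,R[n][0].round(1),R[n][1],R[n][2])
wh=blob(T,250,285,168,200,lambda c:(c.min(2)>185));print("table",wh[0],wh[2])
rg=blob(T,255,280,172,195,lambda c:(c[...,0]-c[...,2]>70)&(c[...,0]>150));print("ring",rg[0],rg[2])
print("ring pos",plane("top",rg[2][0],116),"table",plane("top",(268.2,183.2),90))
fo=blob(T,245,292,165,210,lambda c:(c.max(2)-c.min(2)<40)&(c[...,2]>90));
print("knob",plane("top",R["k"][2][0],88),plane("side",R["K"][2][0],82),tri(R["k"][2][0],R["K"][2][0]))
print("pad",plane("top",R["p"][2][0],109),plane("side",R["P"][2][0],109),tri(R["p"][2][0],R["P"][2][0]))
E
```

```text
k [239.3 196.4] [ 5  5 10 11 70] ((239.2000274658203, 196.4000244140625), (8.944271087646484, 7.155416965484619), 63.43495178222656)
p [282.2 214.8] [ 5  7 12 12 83] ((282.4000244140625, 214.8000030517578), (11.627553939819336, 8.9442720413208), 63.43495178222656)
K [243.6 239.4] [  5   6  15  14 106] ((243.97061157226562, 240.38238525390625), (11.884245872497559, 13.339459419250488), 75.96376037597656)
P [278.4 200.1] [ 5  4 12  7 54] ((278.4000549316406, 200.20001220703125), (5.0596442222595215, 10.751744270324707), 71.56504821777344)
table [267.35416667 183.35416667] ((267.20501708984375, 184.278076171875), (23.760154724121094, 26.083703994750977), 12.994616508483887)
ring [265.94444444 179.88888889] ((265.97540283203125, 180.27049255371094), (6.017733573913574, 9.34669303894043), 50.194427490234375)
ring pos [633.25234338 -23.84035736 116.        ] table [630.16753099 -28.35653107  90.        ]
knob [596.19770978  41.29071423  88.        ] [597.74077067  37.91075338  82.        ] (array([596.63725232,  41.60065101,  84.69889908]), np.float64(0.08104559593192188))
pad [552.26092033 -65.24855565 109.        ] [553.66598503 -70.66284637 109.        ] (array([552.33588899, -65.23710971, 112.12906796]), np.float64(0.7097613442648106))
```

```bash
cat >> h.py <<'E'
def delta(x,y,z,yawdeg=115.6):
    s=readout.state();p=s["eef_pos"];w=s["tcp_rot"][2];d=np.array([x,y,z])-p
    print("t",round(s["t"],2),"tcp",p.round(1),"rot",np.degrees(s["tcp_rot"]).round(2),"F",s["ft_force"].round(1),"op",round(s["opening"],3))
    print("dp",np.round([d[0]*np.cos(w)+d[1]*np.sin(w),d[0]*np.sin(w)-d[1]*np.cos(w),-d[2]],1),"twist",round(-(yawdeg-np.degrees(w)),1))
E
python3 -m jog '{"dp":[[522,-434,44],[522,-434,44],[522,-434,44],[522,-434,44],[522,-434,44],[522,-434,44],[522,-434,44],[522,-434,44]],"twist":[-102,-102,-102,-102,-102,-102,-102,-102],"claw":[1,1,1,1,1,1,1,1]}'
python3 -c "from h import *;delta(552.3,-65.5,160)"
```

```text
t: 0.77
eef_pos: [345.0, -340.0, 192.9]
tcp_rot: [-3.141, -0.0, 1.24]
ft_force: [0.9, -0.8, -0.5]
opening: 0.498
t 0.77 tcp [ 345.  -340.   192.9] rot [-179.99   -0.     71.03] F [ 0.9 -0.8 -0.5] op 0.498
dp [327.  106.7  32.9] twist -44.6
```

```bash
python3 -m jog '{"dp":[[327,107,33],[327,107,33],[327,107,33],[327,107,33],[327,107,33],[327,107,33],[327,107,33],[327,107,33]],"twist":[-44.6,-44.6,-44.6,-44.6,-44.6,-44.6,-44.6,-44.6],"claw":[1,1,1,1,1,1,1,1]}' >/dev/null
python3 -c "from h import *;delta(552.3,-65.5,160)"
```

```text
t 1.43 tcp [546.9 -76.3 160.9] rot [-1.7998e+02 -1.0000e-02  1.1544e+02] F [ 0.7 -1.7  0.1] op 0.006
dp [7.5 9.6 0.9] twist -0.2
```

```bash
python3 -m jog '{"dp":[[0,0,0],[0,0,0],[0,0,0],[0,0,0]],"twist":[0,0,0,0],"claw":[1,1,1,1]}' >/dev/null
python3 -c "
from h import *
delta(552.3,-65.5,125)
for n in M: cv2.imwrite(f'pics/{n}1.png',eyes.read_camera(n)[:,:,::-1])
a=cv2.imread('pics/top1.png')[150:240,210:310];b=cv2.imread('pics/side1.png')[165:255,210:310]
cv2.imwrite('pics/c1.png',np.hstack([cv2.resize(i,(400,360),interpolation=2) for i in(a,b)]))
print(proj('top',readout.state()['eef_pos']),proj('side',readout.state()['eef_pos']))"
```

```text
t 1.77 tcp [545.4 -79.3 161.2] rot [-179.98   -0.    115.23] F [-0.1  0.1  0.3] op 0.002
dp [ 9.5 12.1 36.2] twist -0.4
[288.36910621 215.86474727] [283.27297183 174.71560089]
```

View pics/c1.png

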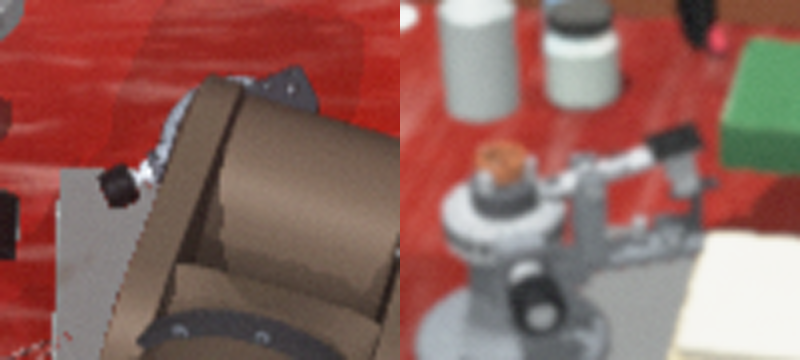

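The side crop shows the shut fingertips at about (284,177), near the projected TCP at (283,175). The pad is at about (278,200) and still up. In the top view the arm hides the pad. I'll move over the pad and down.

```bash
python3 -m jog '{"dp":[[9.5,12,10],[9.5,12,24],[9.5,12,34],[9.5,12,40],[9.5,12,40],[9.5,12,40]],"twist":[-0.4,-0.4,-0.4,-0.4,-0.4,-0.4],"claw":[1,1,1,1,1,1]}' >/dev/null
python3 -c "
from h import *
delta(552.3,-65.5,113)
cv2.imwrite('pics/s2.png',cv2.resize(eyes.read_camera('side')[170:245,230:330,::-1],(800,600),interpolation=2))"
```

```text
t 2.37 tcp [552.7 -65.2 121.3] rot [-1.7998e+02 -1.0000e-02  1.1565e+02] F [ 0.9 -0.9 -0.8] op 0.003
dp [-0.1 -0.5  8.3] twist 0.0
```

View pics/s2.png

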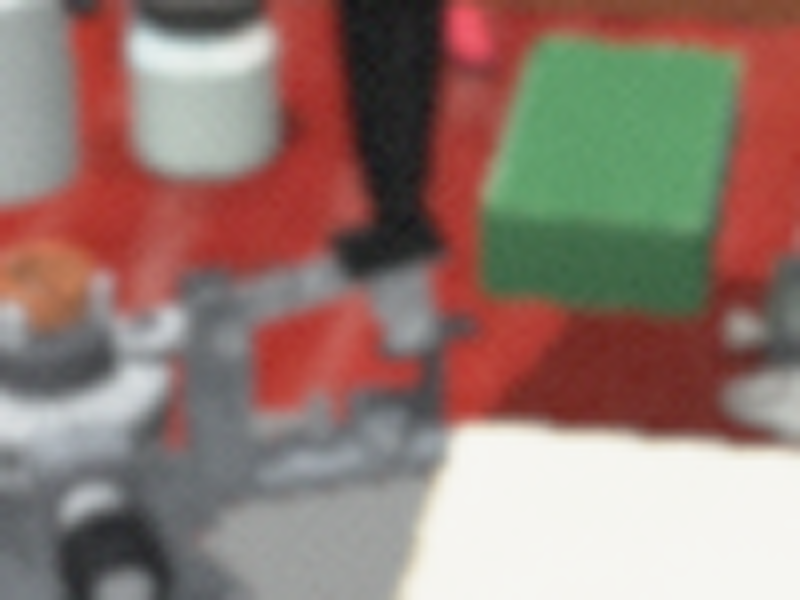

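The fingers are centred over the pad (crop about (400,230), pad about (390,250)). Pressing now.

```bash
python3 -m jog '{"dp":[[0,0,4],[0,0,8],[0,0,11],[0,0,13],[0,0,15],[0,0,15],[0,0,15]],"twist":[0,0,0,0,0,0,0],"claw":[1,1,1,1,1,1,1]}'
python3 -m jog '{"dp":[[0,0,1],[0,0,2],[0,0,3],[0,0,4],[0,0,4],[0,0,4]],"twist":[0,0,0,0,0,0],"claw":[1,1,1,1,1,1]}'
```

```text
t: 3.0
eef_pos: [552.2, -65.0, 106.4]
tcp_rot: [-3.14, -0.0, 2.019]
ft_force: [-4.5, -3.7, 7.3]
opening: 0.003
t: 3.5
eef_pos: [552.5, -64.7, 102.2]
tcp_rot: [-3.141, -0.0, 2.019]
ft_force: [-3.1, -0.9, 4.6]
opening: 0.004
```

```bash
python3 -m jog '{"dp":[[0,0,1],[0,0,1],[0,0,1.5],[0,0,1.5]],"twist":[0,0,0,0],"claw":[1,1,1,1]}'
python3 -m jog '{"dp":[[0,0,1],[0,0,1],[0,0,1.5],[0,0,1.5]],"twist":[0,0,0,0],"claw":[1,1,1,1]}'
```

```text
t: 3.83
eef_pos: [552.7, -64.7, 100.7]
tcp_rot: [-3.141, -0.0, 2.019]
ft_force: [-4.2, -1.4, 5.3]
opening: 0.003
t: 4.17
eef_pos: [552.7, -64.6, 99.3]
tcp_rot: [-3.141, -0.0, 2.019]
ft_force: [-2.8, -1.1, 5.9]
opening: 0.007
```

```bash
python3 -m jog '{"dp":[[0,0,0.5],[0,0,1],[0,0,1],[0,0,1]],"twist":[0,0,0,0],"claw":[1,1,1,1]}'
python3 -m jog '{"dp":[[0,0,0.5],[0,0,1],[0,0,1],[0,0,1]],"twist":[0,0,0,0],"claw":[1,1,1,1]}'
python3 -c "
from h import *
cv2.imwrite('pics/s3.png',cv2.resize(eyes.read_camera('side')[170:245,230:330,::-1],(800,600),interpolation=2))"
```

```text
t: 4.5
eef_pos: [552.7, -64.7, 98.7]
tcp_rot: [-3.141, 0.0, 2.019]
ft_force: [-5.0, -2.0, 10.5]
opening: 0.004
t: 4.83
eef_pos: [552.7, -64.7, 98.4]
tcp_rot: [3.141, 0.001, 2.019]
ft_force: [-8.2, -1.1, 19.3]
opening: 0.007
```

View pics/s3.png

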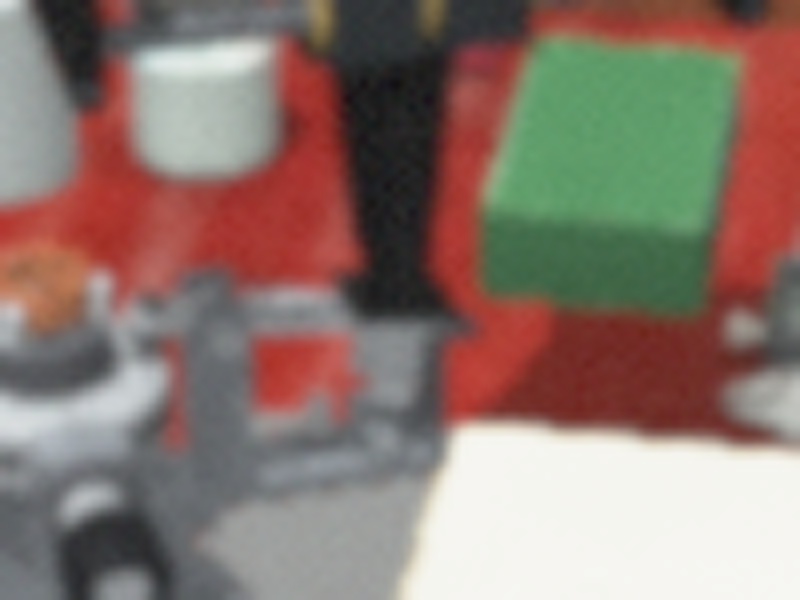

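The force climbs steeply at 98.4 mm, so the lever is at its stop, and the picture shows it level. I'll lift off and check that it holds.

```bash
python3 -m jog '{"dp":[[0,0,-2],[0,0,-6],[0,0,-20],[0,0,-45],[0,0,-65],[0,0,-65],[0,0,-65]],"twist":[0,0,0,0,0,0,0],"claw":[1,1,1,1,1,1,1]}'
python3 -c "
from h import *
cv2.imwrite('pics/s4.png',cv2.resize(eyes.read_camera('side')[170:260,220:340,::-1],(800,600),interpolation=2))
delta(597,41,165)"
```

```text
t: 5.47
eef_pos: [553.4, -64.6, 162.9]
tcp_rot: [3.14, 0.001, 2.019]
ft_force: [-0.0, 0.3, 0.2]
opening: 0.005
t 5.52 tcp [552.9 -64.5 162. ] rot [1.7997e+02 1.0000e-02 1.1569e+02] F [-0.8 -1.  -0.8] op 0.004
dp [76.  85.5 -3. ] twist 0.1
```

View pics/s4.png

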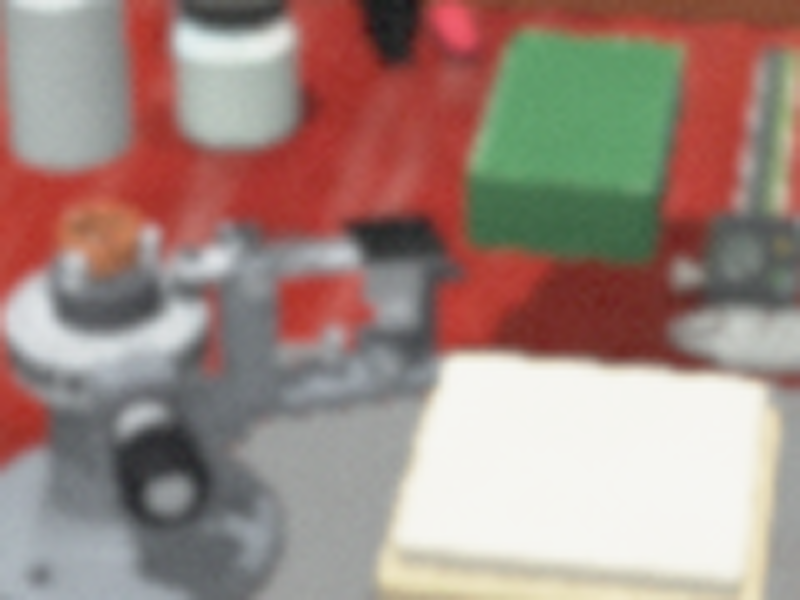

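The lever stays down by itself: the pad is level at crop (400,240). On to the knob, opening the gripper on the way.

```bash
python3 -m jog '{"dp":[[19,21,-3],[38,43,-3],[57,64,-3],[76,85.5,-3],[76,85.5,-3],[76,85.5,-3],[76,85.5,-3],[76,85.5,-3]],"twist":[0,0,0,0,0,0,0,0],"claw":[-0.2,-0.2,-0.2,-0.2,-0.2,-0.2,-0.2,-0.2]}'
python3 -c "
from h import *
delta(597,41,64)"
```

```text
t: 6.18
eef_pos: [596.5, 40.2, 164.6]
tcp_rot: [-3.141, -0.0, 2.018]
ft_force: [-0.2, -0.6, 0.5]
opening: 0.511
t 6.18 tcp [596.5  40.2 164.6] rot [-1.7994e+02 -2.0000e-02  1.1565e+02] F [-0.2 -0.6  0.5] op 0.511
dp [  0.5   0.8 100.6] twist 0.0
```

```bash
python3 -m jog '{"dp":[[0.5,0.8,20],[0.5,0.8,40],[0.5,0.8,56],[0.5,0.8,60],[0.5,0.8,60],[0.5,0.8,60]],"twist":[0,0,0,0,0,0],"claw":[-0.3,-0.3,-0.3,-0.3,-0.3,-0.3]}'
python3 -c "
from h import *
delta(597,41,64)
cv2.imwrite('pics/s5.png',cv2.resize(eyes.read_camera('side')[170:260,190:310,::-1],(800,600),interpolation=2))"
```

```text
t: 6.68
eef_pos: [597.6, 41.1, 105.7]
tcp_rot: [3.141, 0.0, 2.018]
ft_force: [-0.2, 0.7, 0.3]
opening: 0.648
t 6.68 tcp [597.6  41.1 105.7] rot [1.7999e+02 2.0000e-02 1.1565e+02] F [-0.2  0.7  0.3] op 0.648
dp [ 0.2 -0.6 41.7] twist 0.0
```

View pics/s5.png

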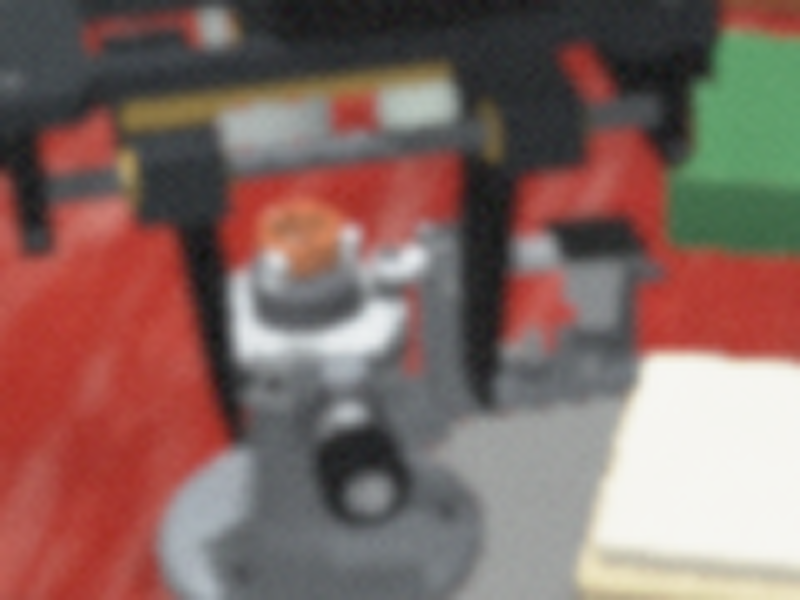

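The fingertips at crop (235,435) and (485,400) straddle the knob at (362,475), well centred. Descending, then closing in stages.

```bash
python3 -m jog '{"dp":[[0,-0.5,12],[0,-0.5,24],[0,-0.5,35],[0,-0.5,41],[0,-0.5,41],[0,-0.5,41]],"twist":[0,0,0,0,0,0],"claw":[-0.3,-0.3,-0.3,-0.3,-0.3,-0.3]}'
python3 -m jog '{"dp":[[0,0,0],[0,0,0],[0,0,0],[0,0,0],[0,0,0],[0,0,0],[0,0,0]],"twist":[0,0,0,0,0,0,0],"claw":[0.2,0.35,0.4,0.4,0.4,0.4,0.4]}'
python3 -m jog '{"dp":[[0,0,0],[0,0,0],[0,0,0]],"twist":[0,0,0],"claw":[0.44,0.46,0.46]}'
```

```text
t: 7.23
eef_pos: [597.0, 41.4, 64.0]
tcp_rot: [-3.141, -0.0, 2.019]
ft_force: [0.4, -0.1, 0.4]
opening: 0.65
t: 7.82
eef_pos: [597.0, 41.4, 64.3]
tcp_rot: [3.142, 0.0, 2.019]
ft_force: [0.4, -0.5, 0.0]
opening: 0.305
t: 8.07
eef_pos: [597.0, 41.5, 64.2]
tcp_rot: [-3.142, 0.0, 2.019]
ft_force: [-0.0, -0.1, 0.5]
opening: 0.272
```

```bash
python3 -m jog '{"dp":[[0,0,0],[0,0,0],[0,0,0],[0,0,0],[0,0,0],[0,0,0]],"twist":[0,0,0,0,0,0],"claw":[0.5,0.6,1,1,1,1]}'
python3 -c "
from h import *
s=readout.state();print(s['eef_pos'],s['ft_force'],s['moment'],s['opening'])"
```

```text
t: 8.57
eef_pos: [596.7, 41.4, 64.2]
tcp_rot: [-3.141, -0.0, 2.019]
ft_force: [-3.5, -2.3, 1.3]
opening: 0.242
[596.67653099  41.37018578  64.16315375] [-3.47701587 -2.34574012  1.25495996] [-0.37149941  0.4842382   0.0602013 ] 0.24194238667046766
```

```bash
python3 -m jog '{"dp":[[0.7,-0.2,0],[1.4,-0.3,0],[2.1,-0.3,0],[2.8,-0.3,0],[3.5,-0.3,0],[4,-0.3,0],[4,-0.3,0],[4,-0.3,0]],"twist":[0,0,0,0,0,0,0,0],"claw":[1,1,1,1,1,1,1,1]}'
python3 -c "
from h import *
s=readout.state();u=np.array([-.432,.902]);v=np.array([.902,.432]);print('pull',(s['eef_pos'][:2]-[596.68,41.37])@u,'Fu',s['ft_force'][:2]@u,'Fv',s['ft_force'][:2]@v,s['moment'])"
```

```text
t: 9.23
eef_pos: [595.3, 44.2, 64.2]
tcp_rot: [3.141, 0.001, 2.019]
ft_force: [-1.1, -6.7, -0.2]
opening: 0.248
pull 3.118809840899123 Fu -5.527123078754867 Fv -3.8847231888283233 [-1.28022653  0.02330928  0.01385114]
```

```bash
python3 -m jog '{"dp":[[1,-0.2,0],[2,-0.3,0],[3,-0.3,0],[4,-0.3,0],[5,-0.3,0],[6,-0.3,0],[6,-0.3,0],[6,-0.3,0]],"twist":[0,0,0,0,0,0,0,0],"claw":[1,1,1,1,1,1,1,1]}'
cat > f.py <<'E'
from h import *
s=readout.state();u=np.array([-.432,.902]);v=np.array([.902,.432]);print('pull',(s['eef_pos'][:2]-[596.68,41.37])@u,'Fu',s['ft_force'][:2]@u,'Fv',s['ft_force'][:2]@v,s['moment'])
E
python3 f.py
python3 -m jog '{"dp":[[0.7,0,0],[1.4,0,0],[2,0,0],[2,0,0],[2,0,0]],"twist":[0,0,0,0,0],"claw":[1,1,1,1,1]}' >/dev/null;python3 f.py
```

```text
t: 9.9
eef_pos: [592.7, 49.4, 64.2]
tcp_rot: [3.141, 0.002, 2.019]
ft_force: [1.0, -7.5, -1.4]
opening: 0.243
pull 8.939452972954886 Fu -7.253398036943844 Fv -2.325863287490998 [-1.37820847 -0.24110736  0.04908143]
pull 10.827971115601386 Fu -8.287798842147833 Fv -2.994251390074763 [-1.47422431 -0.28805027  0.07294301]
```

```bash
python3 -m jog '{"dp":[[0.5,0,0],[1,0,0],[1,0,0],[1,0,0]],"twist":[0,0,0,0],"claw":[1,1,1,1]}' >/dev/null;python3 f.py
python3 -m jog '{"dp":[[0.5,0,0],[0.7,0,0],[0.7,0,0],[0.7,0,0]],"twist":[0,0,0,0],"claw":[1,1,1,1]}' >/dev/null;python3 f.py
```

```text
pull 11.765689137656057 Fu -8.499414751783798 Fv -3.282415616360645 [-1.56453034 -0.23221803  0.05166242]
pull 12.096172079677801 Fu -10.273638744371036 Fv -3.549364281179203 [-1.96858587 -0.33207306  0.06536897]
```

The pull is at 12.1 mm and the force has passed the spring's 8.5 N, so the plunger is at its stop. I'll hold and check.

```bash
python3 -m jog '{"dp":[[0.1,0,0],[0.1,0,0],[0.1,0,0],[0.1,0,0],[0.1,0,0],[0.1,0,0],[0.1,0,0],[0.1,0,0]],"twist":[0,0,0,0,0,0,0,0],"claw":[1,1,1,1,1,1,1,1]}';python3 f.py
python3 -c "
from h import *
cv2.imwrite('pics/s6.png',cv2.resize(eyes.read_camera('side')[170:260,190:310,::-1],(800,600),interpolation=2))"
```

```text
t: 11.65
eef_pos: [591.4, 52.3, 64.2]
tcp_rot: [3.141, 0.002, 2.019]
ft_force: [2.8, -12.0, -3.0]
opening: 0.244
pull 12.096006965832903 Fu -12.021403847035046 Fv -2.6927352016334054 [-2.042312   -0.36429392  0.04095765]
```

View pics/s6.png

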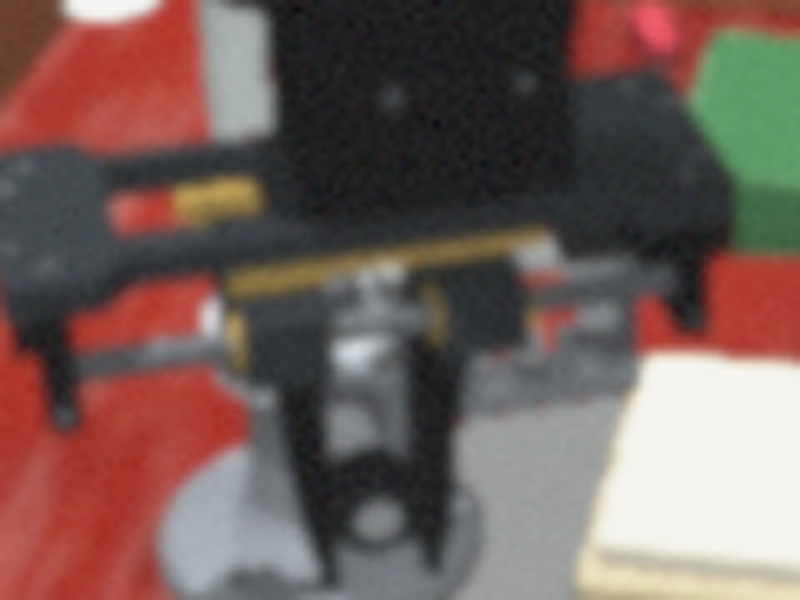

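The knob is held between the fingers. Its end face has moved from about (367,492) to about (378,517) in the crop, and the pull and force are steady. Handing in.

```bash
python3 -c "
from cell import job_done;print(job_done())"; python3 f.py
```

```text
the job is handed in; nothing more can be done
None
the job is handed in; nothing more can be done
```

The brake lever is caught down and the index plunger is pulled back to its stop, with the gripper still holding the knob. I handed the job in at about 11.7 s.

- **Brake:** I pressed the pad with shut fingers until the force rose steeply at the down stop (19 N, tool tip at 98.4 mm). After I lifted off, the picture showed the lever staying level and down.
- **Plunger:** I gripped the knob and drew it straight back 12.1 mm. The force followed the spring, about 8.5 N at 11.8 mm. It then rose to 12 N with no further travel, which means the plunger is at its stop. The opening stayed at 0.24 and there was no sign of slip.

**Not checked:**
- In the last picture the gripper hid the lever's pad and most of the index table. I did not see them again after the pull.
- I made no separate measurement that the table kept its division. The sideways force on the knob stayed between 2 and 4 N.
- I did not check the loupe, jar, tweezers and caliper afterwards. The fingertips stayed at or above 64 mm and I felt no unexpected contact.

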